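Rotate the jar stock in the gravity rack

ROBOT

A 6-joint arm with a two-finger parallel gripper is mounted at the origin on a cart in front of the work surface, level with it; the furniture and walls round the work are solid. World frame = base frame: x ahead of the robot, y to its left, z up, the work surface at z = 0. Lengths are in mm, angles in rad, forces in N, time in s.
With the tool pointing down it reaches from about 300 to 750 mm from the base axis. Payload 8.5 kg.
Tool frame: the origin (TCP) lies midway between the tips of the shut fingers; the grasp point (between the pads) lies 19 mm behind it (arm.tcp_to_grasp is the distance from the TCP to the grasp point, in mm); z points along the fingers, y is the direction in which the jaws open and shut (so a half turn about z gives the same grasp; the last joint's range is limited). The gripper opens to 88 mm and grips with 3 to 60 N. Pads are 18 mm wide; open, the fingers measure 123 mm over their backs; the gripper's body (75 mm by 187 mm) begins 45 mm behind the grasp point.
Start: joints at [-1.556, 0.381, 1.297, -0, 1.464, -0.215], TCP at [125.276, -535.524, 238.748] pointing down, gripper open.
Joint ranges: [-3.11, 3.11], [-0.89, 2.33], [0.22, 2.48], [-1.42, 4.56], [0.17, 2.85], [-2.88, 2.88]. Speed limits (rad/s): [2.39, 2.39, 3.14, 3.14, 3.14, 3.14].

INTERFACE

Orientations are given as a 3x3 rotation matrix whose columns are the frame's x, y, z axes.
In Python, from plant import arm gives the robot as it stands.
- The arm moves only by the tool apply_moves, never from a script. Its argument "plan" is a list of rows, each a list of 7 numbers: the shift along the tool's x, y, z in cm, then the turn, a rotation vector about the tool's x, y, z in degrees, then the finger opening in cm, from 0 to 8.81. A call has exactly 8 rows; each row is the pose to reach, as a shift and turn from the pose commanded when the call began, along the tool's axes at that moment; what a row does not reach only later rows make up. A row lasts 1/8 s, in which the tool goes at most 62.5 mm and 10.7 degrees, less where a joint would pass 70% of its speed; a pose out of reach is approached as far as the arm can. A call with a gripper value outside its range is refused whole. The fingers move at their own pace and stop on an object; the grip force is fixed at half the most. Time passes only in rows, so rows that repeat a pose let the fingers close, or fill a call up. It gives the time, the measured TCP pose, the force and the opening at its end, in the units of the state.
- arm.state(): the state, without advancing time (a new reading comes with each control period).
- arm.snapshot(name): name is "side" or "top" or "wrist"; returns a dict with "frame" (420x560x3 uint8, blue, green, red), "mtx" (3x3 intrinsics, pixels), "rvec" (rotation vector, rad) and "tvec" (3), from world to camera coordinates, as OpenCV has them. Camera axes: x right, y down, z forward; pixel columns grow to the right and rows downward; lengths in mm; the calibration is good to about 2 mm. A picture is of the moment at which its call begins. There is no depth.
- arm.close_job(): hands the job in, once; it reports no verdict.
Trained networks look in a picture, given as the dict that the camera call returned (one of the last four; its "shot" number tells which), for a name from the list of things; names that differ only in an ending like _2 or _b are one class to them, and where a whole thing is asked for, a point or a joint stands for the part that bears it (a point fixed in the world has none). Each returns a list of dicts, best first, with "conf" (0 to 1); they miss things now and then, are a little off and sometimes report something else, mostly with a low value. They report only what shows in the picture. A call takes as long as a camera call. They do not tell look-alikes from the thing itself.
- arm.regions_of(picture, target): "mask" (420x560 bool, what is visible of it) and "box" ([left, top, right, bottom] in pixels, round what is visible of it).
The state is a dict: "time_s": time; "qpos": joint angles; "joint_velocities": joint speeds; "joint_torque": joint torques, N m; "tcp_pos": TCP position; "orientation": TCP orientation; "wrist_force": force on the tool from outside, world axes, zero at the start; "torque": the same for the moment, N m; "finger_gap": finger opening in mm.
Only numpy, scipy, OpenCV 4.12 (cv2) and the standard library are available. Lean on these libraries where they do the work, as an engineer would, in place of code of your own. Each camera call takes 0.05 s, during which the arm holds its last target. There are 200 camera calls.

TASK

The three small jars at the low front of the sloped lane are the oldest: take them out in order, front one first, and stand each in a pocket of its own in the plywood tray. Load every small grey-lidded jar that stands on the table into the lane behind the old stock, upright, so that any old jar left there stays at the front. Leave the larger black-lidded jar alone.

Things in the scene. Friction and masses are not known exactly. Their poses are not given: they have to be found in the camera images.
- old1_mid (a point): Stock jar, small closed screw jar with a grey lid, 43 mm tall; lid 42 mm across and 12 mm high at the top, clear body 40 mm across; about 45 g. The point is at its centre, half-way up; its z axis runs from foot to lid. At the start it stands in the lane, the first from the low front end: the oldest.
- old2_mid (a point): Stock jar, small closed screw jar with a grey lid, 43 mm tall; lid 42 mm across and 12 mm high at the top, clear body 40 mm across; about 45 g. The point is at its centre, half-way up; its z axis runs from foot to lid. At the start it stands in the lane, the second.
- old3_mid (a point): Stock jar, small closed screw jar with a grey lid, 43 mm tall; lid 42 mm across and 12 mm high at the top, clear body 40 mm across; about 45 g. The point is at its centre, half-way up; its z axis runs from foot to lid. At the start it stands in the lane, the third.
- old4_mid (a point): Stock jar, small closed screw jar with a grey lid, 43 mm tall; lid 42 mm across and 12 mm high at the top, clear body 40 mm across; about 45 g. The point is at its centre, half-way up; its z axis runs from foot to lid. At the start it stands in the lane, the fourth and newest of the stock in the lane; absent in some starts.
- new1_mid (a point): New jar, small closed screw jar with a grey lid, 43 mm tall; lid 42 mm across and 12 mm high at the top, clear body 40 mm across; about 45 g. The point is at its centre, half-way up; its z axis runs from foot to lid. At the start it stands on the table left of the lane; two to four of the four new jars are present.
- new2_mid (a point): New jar, small closed screw jar with a grey lid, 43 mm tall; lid 42 mm across and 12 mm high at the top, clear body 40 mm across; about 45 g. The point is at its centre, half-way up; its z axis runs from foot to lid. At the start it stands on the table left of the lane; two to four of the four new jars are present.
- new3_mid (a point): New jar, small closed screw jar with a grey lid, 43 mm tall; lid 42 mm across and 12 mm high at the top, clear body 40 mm across; about 45 g. The point is at its centre, half-way up; its z axis runs from foot to lid. At the start it stands on the table left of the lane; two to four of the four new jars are present.
- new4_mid (a point): New jar, small closed screw jar with a grey lid, 43 mm tall; lid 42 mm across and 12 mm high at the top, clear body 40 mm across; about 45 g. The point is at its centre, half-way up; its z axis runs from foot to lid. At the start it stands on the table left of the lane; two to four of the four new jars are present.
- lane: Fixed sloped aluminium lane of the jar rack. Origin: on its floor, mid-width, at the inner face of the front stop (floor 24 mm above the table). x up the slope (20 degrees) to the open upper end, y across, z square to the floor. Floor 245 mm long, 47 mm wide; side walls 4 mm thick, 10 mm high; stop 4 mm thick, 38 mm high.
- lane_load (a point): Point on the lane floor 215 mm up from the stop, near the upper end (floor there 98 mm above the table). The liner is slick: a jar let go in the lane slides down by itself, square on the floor, to the stop or the last jar; when the front jar is lifted out the rest slide down. Five touching jars fill 210 mm of the lane.
- tray_hole0 (a point): Centre of the mouth of pocket 0 of the plywood carry tray (fixed, 200 x 80 x 19 mm, upper face 19 mm above the table). The pocket is round, 50 mm across and 14 mm deep with a flat floor; the three pockets stand in a row along the tray's x axis, 62 mm apart. A jar in a pocket has its centre 7.5 mm above this point.
- tray_hole1 (a point): Centre of the mouth of pocket 1 of the plywood carry tray (fixed, 200 x 80 x 19 mm, upper face 19 mm above the table). The pocket is round, 50 mm across and 14 mm deep with a flat floor; the three pockets stand in a row along the tray's x axis, 62 mm apart. A jar in a pocket has its centre 7.5 mm above this point.
- tray_hole2 (a point): Centre of the mouth of pocket 2 of the plywood carry tray (fixed, 200 x 80 x 19 mm, upper face 19 mm above the table). The pocket is round, 50 mm across and 14 mm deep with a flat floor; the three pockets stand in a row along the tray's x axis, 62 mm apart. A jar in a pocket has its centre 7.5 mm above this point.
- big_jar_mid (a point): Larger jar with a black lid, 47 mm across and 46 mm tall, a bystander among the new jars; the point is at its centre. It stays where it is.
There are look-alikes about, which are no part of the job. What is shaped like the part that bears old4_mid but purple is not meant. What is shaped like the part that bears old2_mid but orange is not meant.

How it is judged (in metres and radians):
On the way, in this order (a step that is already met when the one before it is completed fails the run):
1. the front (oldest) jar of the lane stands in a pocket of the tray (((horizontal distance between old1_mid and tray_hole0 below 0.008 m and z of old1_mid in the frame of tray_hole0 between 0.0025 and 0.0125 m) or (horizontal distance between old1_mid and tray_hole1 below 0.008 m and z of old1_mid in the frame of tray_hole1 between 0.0025 and 0.0125 m) or (horizontal distance between old1_mid and tray_hole2 below 0.008 m and z of old1_mid in the frame of tray_hole2 between 0.0025 and 0.0125 m)) and angle between old1_mid's own z axis and vertical below 0.12 rad), for 0.2 s.
2. the second jar of the lane stands in a pocket of the tray (((horizontal distance between old2_mid and tray_hole0 below 0.008 m and z of old2_mid in the frame of tray_hole0 between 0.0025 and 0.0125 m) or (horizontal distance between old2_mid and tray_hole1 below 0.008 m and z of old2_mid in the frame of tray_hole1 between 0.0025 and 0.0125 m) or (horizontal distance between old2_mid and tray_hole2 below 0.008 m and z of old2_mid in the frame of tray_hole2 between 0.0025 and 0.0125 m)) and angle between old2_mid's own z axis and vertical below 0.12 rad), for 0.2 s.
3. the third jar of the lane stands in a pocket of the tray (((horizontal distance between old3_mid and tray_hole0 below 0.008 m and z of old3_mid in the frame of tray_hole0 between 0.0025 and 0.0125 m) or (horizontal distance between old3_mid and tray_hole1 below 0.008 m and z of old3_mid in the frame of tray_hole1 between 0.0025 and 0.0125 m) or (horizontal distance between old3_mid and tray_hole2 below 0.008 m and z of old3_mid in the frame of tray_hole2 between 0.0025 and 0.0125 m)) and angle between old3_mid's own z axis and vertical below 0.12 rad), for 0.2 s.
At the end, for the whole second after the job is handed in: The three oldest jars rest upright in the tray, one per pocket (within 8 mm of centre, 5 mm of the floor). A fourth old jar, if present, is at the lane's front stop; all new jars stand behind it in the lane, square on its floor (8 mm off its middle line at most, foot within 5 mm) (all of step 1 and all of step 2 and all of step 3 and distance between old1_mid and old2_mid above 0.05 m and distance between each of old1_mid, old2_mid and old3_mid above 0.05 m and y of old4_mid in the frame of lane between -0.008 and 0.008 m and z of old4_mid in the frame of lane between 0.0165 and 0.0265 m and x of old4_mid in the frame of lane between 0.01 and 0.035 m and angle between the z axis of each of old4_mid, new1_mid, new2_mid, new3_mid, new4_mid and the z axis of lane, either way round below 0.12 rad and angle between each of old4_mid, new1_mid, new2_mid, new3_mid, new4_mid's own z axis and vertical below 0.6 rad and y of new1_mid in the frame of lane between -0.008 and 0.008 m and z of new1_mid in the frame of lane between 0.0165 and 0.0265 m and x of new1_mid in the frame of lane between 0.01 and 0.235 m and y of new2_mid in the frame of lane between -0.008 and 0.008 m and z of new2_mid in the frame of lane between 0.0165 and 0.0265 m and x of new2_mid in the frame of lane between 0.01 and 0.235 m and y of new3_mid in the frame of lane between -0.008 and 0.008 m and z of new3_mid in the frame of lane between 0.0165 and 0.0265 m and x of new3_mid in the frame of lane between 0.01 and 0.235 m and y of new4_mid in the frame of lane between -0.008 and 0.008 m and z of new4_mid in the frame of lane between 0.0165 and 0.0265 m and x of new4_mid in the frame of lane between 0.01 and 0.235 m and linear speed of each of old1, old2, old3, old4, new1, new2, new3, new4 below 0.02 m/s); the robot touches nothing.
It fails at once if the larger black-lidded jar is moved more than 60 mm (distance of big_jar_mid from where it was at the start of the episode above 0.06 m).
Of old4, new1, new2, new3, new4 only 3 to 5 are there at a start; the rules pass over those that are not, and their reading is None.
At some moment in a run one of new1, new2, new3, new4 may be knocked a few centimetres aside while the robot is not near it.
It also fails if it takes over 210 s, if anything falls off the work surface, if the arm or the gripper's body presses on something with over 40 N, if the wrist force passes 120 N, or if a joint passes its speed limit or range.

## Working session

There is one attempt and no reset: what is moved stays moved. The work goes in short steps, Python scripts to look and compute and a tool call to move; the robot and the scene stay as the last step left them, time stands still between calls to the robot, and variables do not carry over. Pictures are saved under pics/ and viewed, about 12 in all and at most 16, crops included, and the job is handed in when it is done.

Besides the shell and the picture viewer there is one more tool, called after "Call:" as a command line: name --pt "numbers of a row" for each row, then --argument value for the rest. apply_moves: Moves the arm, as the interface text tells. Its arguments: {"type":"object","properties":{"plan":{"type":"array"}},"required":["plan"]}

```bash
mkdir -p pics; ls
python3 - <<'E'
from plant import arm
import cv2,numpy as np
s=arm.state();print(s['tcp_pos'],s['orientation'],s['time_s'])
for n in('top','side'):
    p=arm.snapshot(n);cv2.imwrite(f'pics/{n}0.png',p['frame']);np.savez(f'{n}0.npz',**{k:p[k] for k in('mtx','rvec','tvec')})
    R=cv2.Rodrigues(np.array(p['rvec'],float))[0];print(n,(-R.T@np.array(p['tvec']).ravel()).round(),p['shot'])
    for t in('old1_mid','big_jar_mid','lane','tray_hole0'):
        try:
            for d in arm.regions_of(p,t): print(t,np.round(d['conf'],2),d['box'])
        except Exception as e: print(t,e)
E
```

```text
pics
[ 125.26736176 -535.2479998   238.14790869] [[ 9.73716164e-01  2.27764860e-01 -2.78662674e-05]
 [ 2.27764660e-01 -9.73715134e-01  1.44818946e-03]
 [ 3.02712864e-04 -1.41647244e-03 -9.99998951e-01]] 0.0
top [ 372.  -95. 1035.] 1
old1_mid 0.57 [264.1, 240.1, 283.1, 253.9]
big_jar_mid 0.82 [206.3, 154.6, 223.9, 177.0]
lane 0.65 [264.0, 150.6, 289.8, 258.3]
tray_hole0 0.83 [359.6, 192.4, 397.9, 278.0]
side [354. 601. 521.] 2
old1_mid 0.72 [299.4, 227.4, 322.7, 253.6]
old1_mid 0.31 [243.4, 314.0, 267.2, 348.0]
big_jar_mid 0.78 [175.1, 255.7, 201.1, 290.5]
lane 0.68 [215.4, 191.1, 328.9, 261.6]
tray_hole0 0.63 [287.2, 187.4, 365.3, 218.4]
```

Run:
```python
import cv2
a=cv2.imread('pics/top0.png')[120:300,160:420];cv2.imwrite('pics/top0c.png',cv2.resize(a,None,fx=3,fy=3,interpolation=2))
a=cv2.imread('pics/side0.png')[160:370,130:390];cv2.imwrite('pics/side0c.png',cv2.resize(a,None,fx=2.8,fy=2.8,interpolation=2))
```

```text
(no output)
```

View pics/top0c.png

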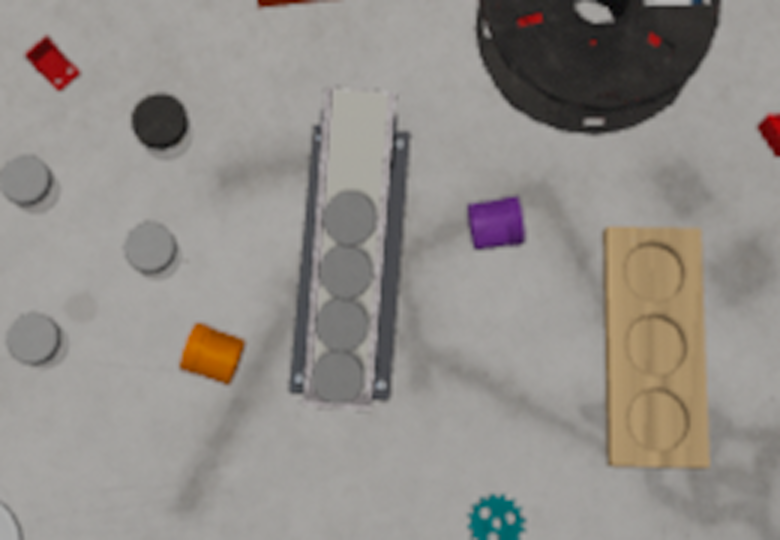

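View pics/side0c.png

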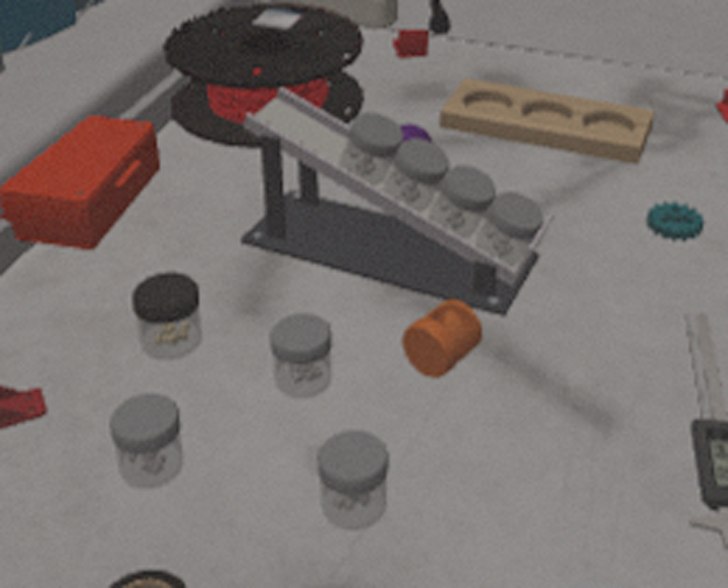

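Top crop: four grey lids in the lane at (340,376), (342,325), (345,271), (349,217). Three grey jars stand on the table at A(27,180), B(152,248), C(35,338), with the black lid at (160,122). Tray pockets are at (655,272), (655,345), (658,420). The look-alikes, orange (212,353) and purple (497,222), both lie on their side and are excluded by colour. The oldest jar is the lowest in the lane, at (340,376) here and (515,210) in the side crop, next to the stop.

```bash
cat > h.py <<'E'
import numpy as np,cv2
from scipy.spatial.transform import Rotation as Ro
def P(p):
    R=cv2.Rodrigues(np.array(p['rvec'],float))[0];return np.array(p['mtx'])@np.c_[R,np.array(p['tvec'],float).ravel()]
def tri(p,a,q,b):
    X=cv2.triangulatePoints(P(p),P(q),np.array(a,float).reshape(2,1),np.array(b,float).reshape(2,1));return (X[:3]/X[3]).ravel()
def onz(p,a,z):
    M=P(p);H=np.c_[M[:,0],M[:,1],M[:,2]*z+M[:,3]];v=np.linalg.solve(H,[a[0],a[1],1]);return v[:2]/v[2]
def proj(p,X):
    v=P(p)@np.r_[X,1];return v[:2]/v[2]
def to_tool(s,X,R=None):
    "shift cm / rotvec deg in tool axes from state s to TCP X, orientation R"
    O=np.array(s['orientation']);d=O.T@(np.array(X)-s['tcp_pos'])/10
    r=Ro.from_matrix(O.T@(O if R is None else R)).as_rotvec(degrees=True);return np.round(np.r_[d,r],2).tolist()
E
python3 - <<'E'
from h import *
t=np.load('top0.npz');s=np.load('side0.npz')
T=lambda x,y:(x/3+160-.33,y/3+120-.33)
S=lambda x,y:(x/2.8+130-.33,y/2.8+160-.33)
for n,a,b in[('A',(27,180),(146,412)),('B',(152,248),(301,330)),('C',(35,338),(353,448)),('big',(160,122),(166,290)),('old1',(340,376),(515,211)),('old2',(342,325),(467,185)),('old3',(345,271),(420,158)),('old4',(349,217),(377,132)),('h0',(655,272),(488,100)),('h1',(655,345),(548,108)),('h2',(658,420),(609,121)),('spool',(597,10),(275,18)),('spoolL',(478,30),(262,50))]:
    print(n,tri(t,T(*a),s,S(*b)).round(1))
E
```

```text
A [657.5 181.7  43.9]
B [598.   77.8  42.9]
C [525.  170.3  45.4]
big [704.8  72.   46.5]
old1 [485.7 -75.2  69.1]
old2 [524.3 -77.6  83.1]
old3 [563.8 -80.9  97.9]
old4 [602.  -85.1 112.1]
h0 [ 573.  -339.4   19.8]
h1 [ 510.6 -334.1   24.1]
h2 [ 449.4 -333.2   20.9]
spool [ 776.3 -287.   100.6]
spoolL [ 750.4 -190.2  114.3]
```

```bash
cat >> h.py <<'E'
def Rt(yaw,tilt=0):
    "tool down, x along yaw; tilt: x rises up the slope"
    return (Ro.from_euler('z',yaw,degrees=True)*Ro.from_euler('y',-tilt,degrees=True)*Ro.from_euler('x',180,degrees=True)).as_matrix()
E
python3 - <<'E'
from h import *
from plant import arm
s=arm.state();print(Rt(-5,20).round(2))
print(to_tool(s,(490,-335,260),Rt(-3)))
s2=dict(tcp_pos=np.array([490,-335,260.]),orientation=Rt(-3));print(to_tool(s2,(520,-78,220),Rt(-5,20)))
E
```

```text
[[ 0.94 -0.09  0.34]
 [-0.08 -1.   -0.03]
 [ 0.34  0.   -0.94]]
[40.08, -11.22, -2.13, -0.0, -0.0, 16.17]
[1.65, -25.82, 4.0, -0.35, 20.0, 1.98]
```

Call:
apply_moves --pt "5.8 -1.6 -0.3 0 0 8 7" --pt "11.5 -3.2 -0.6 0 0 16.2 7" --pt "17.2 -4.8 -0.9 0 0 16.2 7" --pt "23 -6.4 -1.2 0 0 16.2 7" --pt "28.7 -8 -1.5 0 0 16.2 7" --pt "34.5 -9.6 -1.8 0 0 16.2 7" --pt "40.1 -11.2 -2.1 0 0 16.2 7" --pt "40.1 -11.2 -2.1 0 0 16.2 7"

```text
time_s: 1.5
tcp_pos: [492.8, -332.8, 259.5]
orientation: [[0.999, -0.048, 0.0], [-0.048, -0.999, 0.0], [0.0, -0.0, -1.0]]
wrist_force: [-0.2, -1.3, 0.3]
finger_gap: 69.5
```

```bash
cat >> h.py <<'E'
def shot(arm,n,name):
    p=arm.snapshot(n);s=arm.state();cv2.imwrite(f'pics/{name}.png',p['frame']);np.savez(f'{name}.npz',**{k:p[k] for k in('mtx','rvec','tvec')});return p,s
E
python3 - <<'E'
from h import *
from plant import arm
p,s=shot(arm,'wrist','w_tray')
print(s['tcp_pos'],s['orientation'].round(3) if hasattr(s['orientation'],'round') else s['orientation'],s['time_s'],s['finger_gap'])
R=cv2.Rodrigues(np.array(p['rvec'],float))[0];c=-R.T@np.array(p['tvec']).ravel();O=np.array(s['orientation']);print(c,O.T@(c-s['tcp_pos']),(O.T@R.T).round(3),np.array(p['mtx']).round(0).tolist())
for d in arm.regions_of(p,'tray_hole0'):print(d['conf'],d['box'])
for h in((573,-339.4,19),(510.6,-335,19),(449.4,-333,19)):print(proj(p,np.array(h)))
E
```

```text
[ 491.25542777 -334.11552405  259.44609546] [[ 0.999 -0.05  -0.   ]
 [-0.05  -0.999  0.   ]
 [-0.    -0.    -1.   ]] 1.55 69.78019589631744
[ 568.82190585 -337.7617494   405.08233611] [  77.60453112   -0.24310986 -145.66140779] [[ 0.002 -0.955 -0.295]
 [ 1.     0.002  0.   ]
 [ 0.001 -0.295  0.955]] [[351.0, 0.0, 282.0], [0.0, 351.0, 216.0], [0.0, 0.0, 1.0]]
0.85 [247.6, 62.0, 324.0, 248.2]
[283.85695672 103.62458778]
[282.5117495  163.39492552]
[283.32212771 216.61759564]
```

View pics/w_tray.png

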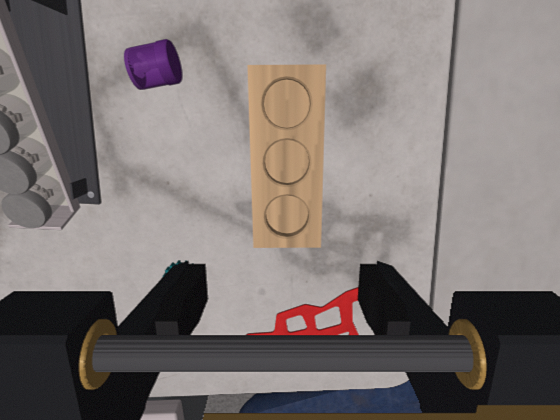

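The wrist view shows the tray pockets at about (286,103), (287,162) and (287,215), the purple look-alike at (153,64), and the lane's front jars at the left edge.

Run:
```python
from h import *
from plant import arm
p=np.load('w_tray.npz');t=np.load('top0.npz')
for a in((286.5,103),(287,161.7),(287,215)):print(onz(p,a,19))
T=lambda x,y:(x/3+160-.33,y/3+120-.33)
for a,b in(((286.5,103),(655,272)),((287,161.7),(655,345)),((287,215),(658,420))):print(tri(p,a,t,T(*b)))
# tray outline -> corners
g=cv2.cvtColor(cv2.imread('pics/w_tray.png'),cv2.COLOR_BGR2HSV);m=cv2.inRange(g,(5,60,90),(25,255,255));m[260:]=0
c=max(cv2.findContours(m,0,2)[0],key=cv2.contourArea);print(cv2.boundingRect(c))
q=cv2.approxPolyDP(c,6,True).reshape(-1,2);w=np.array([onz(p,x,19) for x in q]);print(q.tolist(),w.round(1).tolist(),w.mean(0))
s=arm.state();print(to_tool(s,(520,-78,220),Rt(-5,20)))
```

```text
[ 573.48835265 -342.19001159]
[ 512.22139587 -340.00853848]
[ 451.14066272 -337.31187659]
[ 573.65279325 -342.28093367    8.32622725]
[ 511.17128149 -339.11047818    6.39920145]
[ 448.6331767  -336.53125214    9.05494985]
(248, 64, 78, 184)
[[324, 64], [248, 65], [254, 247], [320, 247]] [[609.3, -381.9], [612.0, -304.8], [413.5, -296.6], [409.8, -374.5]] [ 511.14547795 -339.44350332]
[1.64, -25.81, 3.95, -0.36, 20.03, 2.0]
```

Call:
apply_moves --pt "0.4 -5.5 0.5 0 5 0.5 7" --pt "0.8 -11 1 0 10 1 7" --pt "1.2 -16.5 2 0 15 1.5 7" --pt "1.6 -22 3 0 20 2 7" --pt "1.6 -25.8 4 0 20 2 7" --pt "1.6 -25.8 4 0 20 2 7" --pt "1.6 -25.8 4 0 20 2 7" --pt "1.6 -25.8 4 0 20 2 7"

```text
time_s: 2.6
tcp_pos: [520.0, -79.9, 220.0]
orientation: [[0.936, -0.089, 0.342], [-0.086, -0.996, -0.025], [0.342, -0.006, -0.94]]
wrist_force: [0.4, 1.2, -0.4]
finger_gap: 69.9
```

Run:
```python
from h import *
from plant import arm
p,s=shot(arm,'wrist','w_lane')
print(s['tcp_pos'],s['time_s'])
for i,l in enumerate(((485.7,-75.2,69.1),(524.3,-77.6,83.1),(563.8,-80.9,97.9),(602,-85.1,112.1))):print(proj(p,np.array(l)))
for d in arm.regions_of(p,'old1_mid'):print(d['conf'],d['box'])
```

```text
[519.94487755 -79.76008351 219.93577754] 2.65
[280.07679609 297.39158807]
[278.65146436 254.43265563]
[278.08956341 206.58449373]
[278.7889366  155.95707755]
0.75 [257.7, 272.9, 305.2, 323.0]
0.21 [248.6, 23.9, 319.6, 323.1]
```

View pics/w_lane.png

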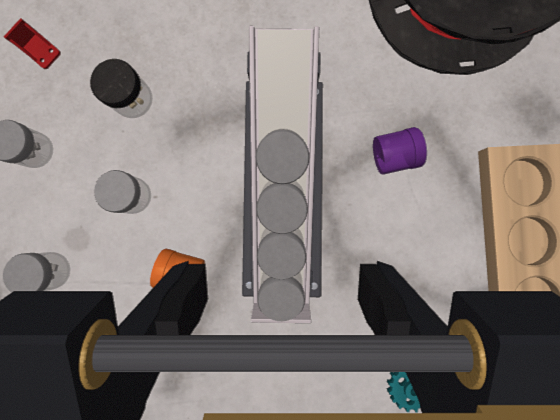

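The lane seen from above it has lids at (281,298), (282,256), (282,208) and (282.5,156). The stop is at row 320, and the upper end of the walls is at (252..320, 28).

Run:
```python
from h import *
from plant import arm
p=np.load('w_lane.npz');sd=np.load('side0.npz')
S=lambda x,y:(x/2.8+130-.33,y/2.8+160-.33)
L=[]
for a,b in(((281,298),(515,211)),((282,256),(467,185)),((282,208),(420,158)),((282.5,156),(377,132))):
    X=tri(p,a,sd,S(*b));L.append(X);print(X.round(1))
L=np.array(L);d=np.linalg.svd(L-L.mean(0))[2][0];d*=np.sign(d[0]);print(d,np.degrees(np.arcsin(d[2])),np.degrees(np.arctan2(d[1],d[0])),np.diff(L@d))
# lane axis via wall tops: symmetric pts at top & bottom, z from model (10mm wall)
for u,z in(((286,28),24+245*.342+9.4),((282.5,300),24+9.4+5)):print(onz(p,u,z))
s=arm.state()
yaw=np.arctan2(d[1],d[0])
R=Rt(np.degrees(yaw),20);ex=R[:,0];n=-R[:,2];l1=L.mean(0)-63*ex
O=l1-21*ex-43*n;print('old1 lid',l1,'O',O,'yaw',np.degrees(yaw))
```

```text
[486.3 -75.6  69.3]
[525.  -79.6  82.4]
[564.6 -83.4  96.7]
[602.9 -87.8 110.6]
[ 0.93806532 -0.09718681  0.33254802] 19.423503086913737 -5.914937780527959 [41.0683186  42.29621132 40.93325815]
[700.48561513 -99.58633443]
[477.55718751 -76.45870856]
old1 lid [485.79999989 -75.51423777  68.19495013] O [480.80008314 -74.99622913  20.60574443] yaw -5.914937780527959
```

```bash
cat >> h.py <<'E'
LY=-5.9;LR=Rt(LY,20);N=-LR[:,2];EX=LR[:,0];LID1=np.array([486,-75.6,70.5])
def lane_tcp(k,up=0): return LID1+EX*(k)-25*N+up*N
E
python3 - <<'E'
from h import *
from plant import arm
s=arm.state();g=lane_tcp(0);print(g,N)
print(to_tool(s,lane_tcp(0,50),LR),to_tool(s,g,LR))
E
```

```text
[494.50521    -76.47892795  47.00768448] [-0.3402084   0.03515712  0.93969262]
[-8.32, -0.03, 10.37, -0.59, -0.01, 0.65] [-8.32, 0.02, 15.37, -0.59, -0.01, 0.65]
```

Call:
apply_moves --pt "-4.2 0 4 -0.6 0 0.6 7" --pt "-8.3 0 8 -0.6 0 0.6 7" --pt "-8.3 0 11 -0.6 0 0.6 7" --pt "-8.3 0 13 -0.6 0 0.6 7" --pt "-8.3 0 15.4 -0.6 0 0.6 7" --pt "-8.3 0 15.4 -0.6 0 0.6 7" --pt "-8.3 0 15.4 -0.6 0 0.6 7" --pt "-8.3 0 15.4 -0.6 0 0.6 7"

```text
time_s: 3.7
tcp_pos: [494.8, -75.3, 47.6]
orientation: [[0.935, -0.101, 0.341], [-0.094, -0.995, -0.035], [0.343, 0.001, -0.939]]
wrist_force: [-0.8, 0.4, 0.1]
finger_gap: 70.1
```

Run:
```python
from h import *
from plant import arm
p,s=shot(arm,'side','s_g1')
q,_=shot(arm,'wrist','w_g1')
print(s['tcp_pos'],s['wrist_force'],s['time_s'])
a=cv2.resize(p['frame'][170:290,200:360],None,fx=3,fy=3);b=cv2.resize(q['frame'],(480,360));cv2.imwrite('pics/c1.png',np.vstack([a,b])[:,:])
```

```text
[494.82555675 -75.25087389  47.48468951] [ 0.07450049 -0.46495103  0.1324556 ] 3.75
```

View pics/c1.png

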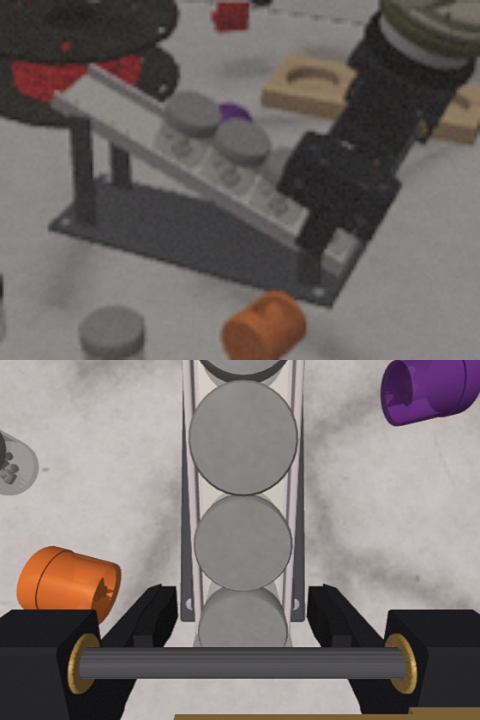

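The fingers straddle the front jar, with its lid centred between them. I'll grip and lift it square to the lane.

Call:
apply_moves --pt "0 0 0 0 0 0 3" --pt "0 0 0 0 0 0 3" --pt "0 0 0 0 0 0 3" --pt "0 0 0 0 0 0 3" --pt "0 0 -1 0 0 0 3" --pt "0 0 -2.5 0 0 0 3" --pt "0 0 -4.5 0 0 0 3" --pt "0 0 -6.5 0 0 0 3"

```text
time_s: 4.8
tcp_pos: [472.0, -72.7, 109.1]
orientation: [[0.935, -0.1, 0.34], [-0.094, -0.995, -0.035], [0.342, 0.001, -0.94]]
wrist_force: [0.3, -0.7, 0.4]
finger_gap: 39.4
```

Run:
```python
from h import *
from plant import arm
s=arm.state();print(s['tcp_pos'],s['finger_gap'],s['wrist_force'])
TY=-2.3
# lift to z 150, untilt, travel to hole; TCP at hole with jar on floor: 5+18=23 -> 24.5
s=arm.state()
for X,R in(((500,-100,170),Rt(TY,10)),((450.2,-337.2,110),Rt(TY)),((450.2,-337.2,25),Rt(TY))):print(to_tool(s,X,R))
```

```text
[471.96730872 -72.7071338  109.14998041] 39.414411990152765 [ 0.27514841 -0.69219051  0.38321549]
[4.96, 2.44, -4.67, 0.93, -10.01, -3.34]
[0.48, 26.53, 0.1, 0.63, -20.01, -3.42]
[-2.42, 26.53, 8.09, 0.63, -20.01, -3.42]
```

Call:
apply_moves --pt "0.5 4 -1 0 -5 -1 3" --pt "0.5 9 -1 0.3 -10 -2 3" --pt "0.5 14 -1 0.6 -15 -3 3" --pt "0.5 19 0 0.6 -20 -3.4 3" --pt "0.5 24 0 0.6 -20 -3.4 3" --pt "0.5 26.5 0.1 0.6 -20 -3.4 3" --pt "0.5 26.5 0.1 0.6 -20 -3.4 3" --pt "0.5 26.5 0.1 0.6 -20 -3.4 3"

```text
time_s: 5.8
tcp_pos: [450.9, -335.6, 108.9]
orientation: [[0.999, -0.04, -0.001], [-0.04, -0.999, 0.0], [-0.001, -0.0, -1.0]]
wrist_force: [-0.8, -1.0, 0.2]
finger_gap: 39.5
```

Run:
```python
from h import *
from plant import arm
p,s=shot(arm,'side','s_h1');q,_=shot(arm,'wrist','w_h1')
print(s['tcp_pos'],s['finger_gap'],np.array(s['orientation']).round(3).tolist())
print(to_tool(s,(450.2,-337.2,25),Rt(-2.3)))
a=cv2.resize(p['frame'][130:250,240:400],None,fx=3,fy=3);b=cv2.resize(q['frame'],(480,360));cv2.imwrite('pics/c2.png',np.vstack([a,b]))
```

```text
[ 451.05071959 -335.48870228  108.9225437 ] 39.50048463665032 [[0.999, -0.039, -0.0], [-0.039, -0.999, 0.0], [-0.0, -0.0, -1.0]]
[-0.07, 0.18, 8.39, -0.01, 0.03, 0.04]
```

View pics/c2.png

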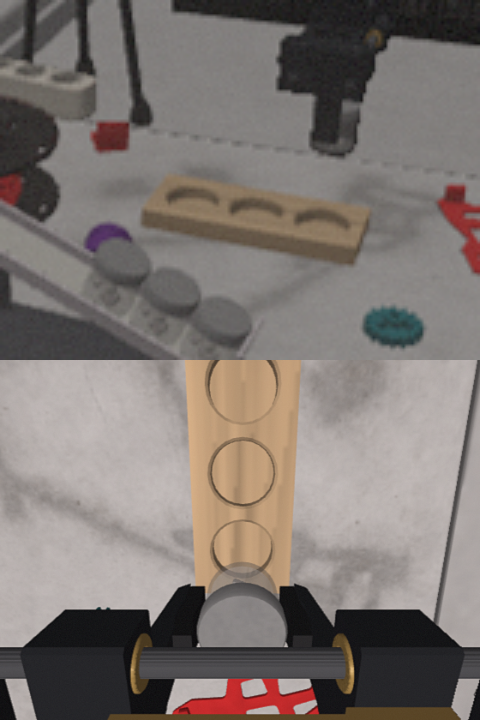

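The jar is held upright, and the three remaining jars have slid to the stop. I'll check the jar's offset in the jaws from its lid edge: orig px left 230, right 335, top row ~260.

Run:
```python
from h import *
q=np.load('w_h1.npz')
T=np.array([451.05,-335.49,108.92])
for dx in(-4,0,4):
    th=np.linspace(0,2*np.pi,72)
    u=np.array([proj(q,T+[dx+21*np.cos(a),21*np.sin(a),25]) for a in th]);print(dx,u.min(0),u.max(0))
```

```text
-4 [226.50888126 271.88163125] [332.84165991 364.23237996]
0 [225.62484151 262.17904706] [332.87274911 356.12769038]
4 [224.72545295 252.30017242] [332.90437794 347.88857176]
```

Call:
apply_moves --pt "-0.1 0.1 2 0 0 0 3" --pt "-0.1 0.1 4 0 0 0 3" --pt "-0.1 0.1 5.5 0 0 0 3" --pt "-0.1 0.1 6.8 0 0 0 3" --pt "-0.1 0.1 7.6 0 0 0 3" --pt "-0.1 0.1 8.1 0 0 0 3" --pt "-0.1 0.1 8.4 0 0 0 3" --pt "-0.1 0.1 8.4 0 0 0 3"

```text
time_s: 6.9
tcp_pos: [450.0, -338.0, 24.6]
orientation: [[0.999, -0.041, -0.0], [-0.041, -0.999, -0.0], [-0.0, 0.0, -1.0]]
wrist_force: [0.3, -0.1, -0.5]
finger_gap: 39.3
```

Not in contact yet. I'll ease down 2 mm, release and rise.

Call:
apply_moves --pt "0 0 0.1 0 0 0 3" --pt "0 0 0.2 0 0 0 3" --pt "0 0 0.2 0 0 0 5.8" --pt "0 0 0.2 0 0 0 5.8" --pt "0 0 0.2 0 0 0 5.8" --pt "0 0 -2 0 0 0 5.8" --pt "0 0 -5 0 0 0 7" --pt "0 0 -10 0 0 0 7"

```text
time_s: 7.9
tcp_pos: [449.4, -337.5, 124.6]
orientation: [[0.999, -0.041, -0.002], [-0.041, -0.999, 0.002], [-0.002, -0.002, -1.0]]
wrist_force: [-0.6, 0.2, 0.6]
finger_gap: 69.8
```

Run:
```python
from h import *
from plant import arm
p,s=shot(arm,'side','s_r1');q,_=shot(arm,'wrist','w_r1')
print(s['tcp_pos'],s['finger_gap'])
for X,R in((lane_tcp(0,60),LR),(lane_tcp(0),LR)):print(to_tool(s,X,R))
a=cv2.resize(p['frame'][130:250,240:400],None,fx=3,fy=3);b=cv2.resize(q['frame'],(480,360));cv2.imwrite('pics/c3.png',np.vstack([a,b]))
```

```text
[ 451.5088115  -339.49918951  131.89194665] 69.89276766663697
[1.17, -26.6, 2.68, -0.25, 19.64, 3.62]
[3.18, -26.51, 8.33, -0.25, 19.64, 3.62]
```

View pics/c3.png

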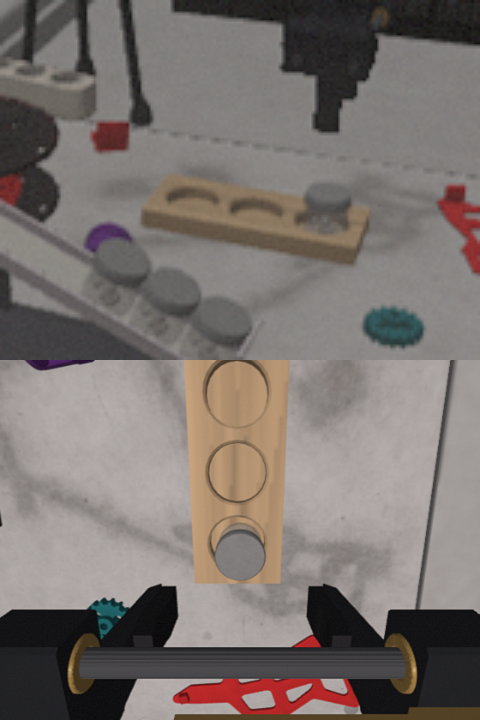

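Run:
```python
from h import *
from plant import arm
q=np.load('w_r1.npz');print('jar lid',onz(q,(280,225),48),'hole1',onz(q,(276.5,130),19))
s=arm.state();print(s['tcp_pos'])
s=dict(tcp_pos=np.array([450,-338,124.9]),orientation=Rt(-2.3))
for X,R in((lane_tcp(0,60),LR),(lane_tcp(0),LR)):print(to_tool(s,X,R))
```

```text
jar lid [ 451.02574512 -339.61705928] hole1 [ 513.16223804 -339.74759169]
[ 451.46405875 -339.49239663  129.38365783]
[1.35, -26.44, 2.15, -0.63, 19.99, 3.56]
[3.4, -26.31, 7.79, -0.63, 19.99, 3.56]
```

Call:
apply_moves --pt "0.3 -5 0 0 5 1 7" --pt "0.6 -10 0 -0.3 10 2 7" --pt "1 -15.5 0 -0.6 15 3 7" --pt "1.3 -21 1 -0.6 20 3.6 7" --pt "1.4 -26.4 2 -0.6 20 3.6 7" --pt "2 -26.4 4 -0.6 20 3.6 7" --pt "2.8 -26.3 6.1 -0.6 20 3.6 7" --pt "3.4 -26.3 7.8 -0.6 20 3.6 7"

```text
time_s: 9.0
tcp_pos: [494.6, -76.3, 45.4]
orientation: [[0.935, -0.104, 0.339], [-0.097, -0.995, -0.035], [0.341, -0.0, -0.94]]
wrist_force: [1.1, -0.6, 0.3]
finger_gap: 69.7
```

Call:
apply_moves --pt "0 0 0 0 0 0 3" --pt "0 0 0 0 0 0 3" --pt "0 0 0 0 0 0 3" --pt "0 0 0 0 0 0 3" --pt "0 0 -1 0 0 0 3" --pt "0 0 -3 0 0 0 3" --pt "0 0 -6.5 0 0 0 3" --pt "0 0 -6.5 0 0 0 3"

```text
time_s: 10.0
tcp_pos: [472.6, -74.5, 109.7]
orientation: [[0.933, -0.104, 0.344], [-0.097, -0.995, -0.037], [0.345, 0.001, -0.938]]
wrist_force: [-0.4, 0.8, -1.3]
finger_gap: 39.5
```

Run:
```python
from h import *
from plant import arm
s=arm.state();print(s['tcp_pos'],s['finger_gap'],s['wrist_force'],s['time_s'])
for X,R in(((511.5,-337.8,110),Rt(-2.3)),((511.5,-337.8,23),Rt(-2.3))):print(to_tool(s,X,R))
```

```text
[472.5984055  -74.46134068 109.67616065] 39.52513875053459 [-0.36084268  0.75722917 -1.25033623] 10.0
[6.2, 25.79, 2.28, 0.71, -20.2, -3.61]
[3.19, 25.78, 10.44, 0.71, -20.2, -3.61]
```

Call:
apply_moves --pt "1.5 4 0 0 -5 -1 3" --pt "3 9 0 0.3 -10 -2 3" --pt "4.5 14 0.5 0.6 -15 -3 3" --pt "6.2 19 1.5 0.7 -20 -3.6 3" --pt "6.2 23 2.3 0.7 -20.1 -3.6 3" --pt "6.2 25.8 2.3 0.7 -20.1 -3.6 3" --pt "6.2 25.8 2.3 0.7 -20.1 -3.6 3" --pt "6.2 25.8 2.3 0.7 -20.1 -3.6 3"

```text
time_s: 11.0
tcp_pos: [511.5, -336.7, 106.4]
orientation: [[0.999, -0.04, -0.003], [-0.04, -0.999, 0.003], [-0.003, -0.003, -1.0]]
wrist_force: [-0.8, 0.1, -1.0]
finger_gap: 39.3
```

Call:
apply_moves --pt "0 0 2 0 0 0 3" --pt "0 0 4 0 0 0 3" --pt "0 0 6 0 0 0 3" --pt "0 0 7.4 0 0 0 3" --pt "0 0 8 0 0 0 3" --pt "0 0 8.4 0 0 0 3" --pt "0 0 8.4 0 0 0 3" --pt "0 0 8.4 0 0 0 3"

```text
time_s: 12.0
tcp_pos: [511.5, -337.8, 23.5]
orientation: [[0.999, -0.04, -0.001], [-0.04, -0.999, 0.001], [-0.001, -0.001, -1.0]]
wrist_force: [-0.9, -0.3, -0.4]
finger_gap: 39.4
```

Call:
apply_moves --pt "0 0 0.15 0 0 0 3" --pt "0 0 0.15 0 0 0 5.8" --pt "0 0 0.15 0 0 0 5.8" --pt "0 0 0.15 0 0 0 5.8" --pt "0 0 -2 0 0 0 5.8" --pt "0 0 -6 0 0 0 7" --pt "0 0 -10 0 0 0 7" --pt "0 0 -10 0 0 0 7"

```text
time_s: 13.0
tcp_pos: [512.5, -338.7, 126.2]
orientation: [[0.999, -0.04, 0.003], [-0.04, -0.999, -0.003], [0.003, 0.003, -1.0]]
wrist_force: [0.2, -0.4, -0.2]
finger_gap: 70.1
```

Run:
```python
from h import *
from plant import arm
p,s=shot(arm,'side','s_r2');q,s=shot(arm,'wrist','w_r2')
print(s['tcp_pos'],s['finger_gap'])
for d in arm.regions_of(q,'old1_mid'):print(round(d['conf'],2),d['box'])
for d in arm.regions_of(p,'old1_mid'):print(round(d['conf'],2),d['box'])
for X in((450.2,-337.2,48),(511.5,-339.7,48),(573.3,-342.2,48)):print(proj(q,np.array(X)))
s=dict(tcp_pos=np.array([511.5,-338,123.5]),orientation=Rt(-2.3))
for X,R in((lane_tcp(0,60),LR),(lane_tcp(0),LR)):print(to_tool(s,X,R))
a=cv2.resize(p['frame'][130:250,240:400],None,fx=3,fy=3);b=cv2.resize(q['frame'],(480,360));cv2.imwrite('pics/c4.png',np.vstack([a,b]))
```

```text
[ 511.30350884 -337.60017815  122.73452853] 70.01006977926671
0.73 [249.4, 190.5, 311.2, 262.3]
0.63 [257.4, 261.4, 315.6, 336.2]
0.81 [338.4, 191.7, 355.2, 206.3]
[283.03992754 308.37079603]
[283.13647051 227.59918825]
[283.2170845  132.42095213]
[-4.8, -26.19, 2.01, -0.63, 19.99, 3.56]
[-2.75, -26.06, 7.65, -0.63, 19.99, 3.56]
```

View pics/c4.png

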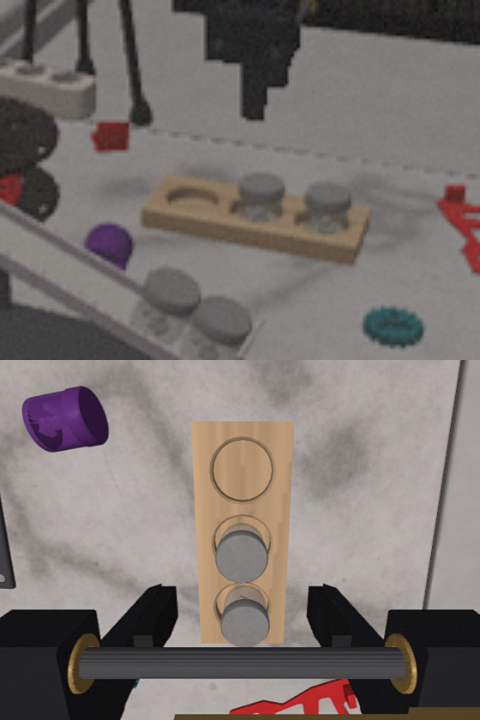

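Both jars stand in their pockets, within 2 px of the expected centres, and the two left in the lane sit at the stop. Next is jar 3.

Call:
apply_moves --pt "-1 -5 0 0 5 1 7" --pt "-2 -10 0 -0.3 10 2 7" --pt "-3 -15.5 0 -0.6 15 3 7" --pt "-4 -21 1 -0.6 20 3.6 7" --pt "-4.8 -26.2 2 -0.6 20 3.6 7" --pt "-4.1 -26.2 4 -0.6 20 3.6 7" --pt "-3.3 -26.1 6 -0.6 20 3.6 7" --pt "-2.8 -26.1 7.6 -0.6 20 3.6 7"

```text
time_s: 14.2
tcp_pos: [493.6, -75.4, 46.0]
orientation: [[0.936, -0.103, 0.337], [-0.098, -0.995, -0.032], [0.338, -0.003, -0.941]]
wrist_force: [-0.3, -0.1, -0.3]
finger_gap: 70.0
```

Call:
apply_moves --pt "0 0 0 0 0 0 3" --pt "0 0 0 0 0 0 3" --pt "0 0 0 0 0 0 3" --pt "0 0 0 0 0 0 3" --pt "0 0 -1 0 0 0 3" --pt "0 0 -3 0 0 0 3" --pt "0 0 -6.5 0 0 0 3" --pt "0 0 -6.5 0 0 0 3"

```text
time_s: 15.2
tcp_pos: [472.0, -73.8, 110.8]
orientation: [[0.934, -0.104, 0.342], [-0.097, -0.995, -0.035], [0.344, -0.0, -0.939]]
wrist_force: [-0.3, -0.4, -0.3]
finger_gap: 40.0
```

Run:
```python
from h import *
from plant import arm
s=arm.state();print(s['tcp_pos'],s['finger_gap'],s['wrist_force'],s['time_s'])
for X,R in(((573.3,-340.6,107),Rt(-2.3)),((573.3,-340.6,23),Rt(-2.3))):print(to_tool(s,X,R))
```

```text
[472.01239435 -73.77185878 110.7617222 ] 39.96123389205964 [-0.30704511 -0.44827367 -0.32619438] 15.2
[11.93, 25.49, 4.76, 0.62, -20.11, -3.62]
[9.04, 25.49, 12.65, 0.62, -20.11, -3.62]
```

Call:
apply_moves --pt "2.5 4 0 0 -5 -1 3" --pt "5 9 0 0.3 -10 -2 3" --pt "7.5 14 1 0.6 -15 -3 3" --pt "10 19 3 0.6 -20 -3.6 3" --pt "11.9 23 4.7 0.6 -20.1 -3.6 3" --pt "11.9 25.5 4.7 0.6 -20.1 -3.6 3" --pt "11.9 25.5 4.7 0.6 -20.1 -3.6 3" --pt "11.9 25.5 4.7 0.6 -20.1 -3.6 3"

```text
time_s: 16.2
tcp_pos: [572.3, -339.2, 104.9]
orientation: [[0.999, -0.04, -0.004], [-0.04, -0.999, 0.002], [-0.004, -0.002, -1.0]]
wrist_force: [0.0, 0.2, 0.1]
finger_gap: 40.1
```

Call:
apply_moves --pt "0 0 2 0 0 0 3" --pt "0 0 4 0 0 0 3" --pt "0 0 6 0 0 0 3" --pt "0 0 7.4 0 0 0 3" --pt "0 0 8 0 0 0 3" --pt "0 0 8.3 0 0 0 3" --pt "0 0 8.3 0 0 0 3" --pt "0 0 8.3 0 0 0 3"

```text
time_s: 17.2
tcp_pos: [572.7, -340.4, 22.1]
orientation: [[0.999, -0.04, -0.003], [-0.04, -0.999, 0.001], [-0.003, -0.001, -1.0]]
wrist_force: [-0.6, 1.0, 2.0]
finger_gap: 40.3
```

Call:
apply_moves --pt "0 0 0 0 0 0 5.8" --pt "0 0 0 0 0 0 5.8" --pt "0 0 0 0 0 0 5.8" --pt "0 0 -2 0 0 0 5.8" --pt "0 0 -6 0 0 0 7" --pt "0 0 -10 0 0 0 7" --pt "0 0 -10 0 0 0 7" --pt "0 0 -10 0 0 0 7"

```text
time_s: 18.2
tcp_pos: [572.4, -340.2, 120.5]
orientation: [[0.999, -0.04, -0.005], [-0.04, -0.999, 0.003], [-0.005, -0.003, -1.0]]
wrist_force: [0.4, -0.9, -0.6]
finger_gap: 69.9
```

Run:
```python
from h import *
from plant import arm
q,s=shot(arm,'wrist','w_r3');p,s=shot(arm,'top','t_r3')
print(s['tcp_pos'],s['finger_gap'],s['time_s'])
for d in arm.regions_of(q,'old1_mid'):print(round(d['conf'],2),d['box'])
for X in((450.2,-337.2,48),(511.5,-339.7,48),(573.3,-342.2,48)):print(proj(q,np.array(X)))
a=cv2.resize(p['frame'][120:300,160:420],None,fx=2,fy=2,interpolation=2);b=cv2.resize(q['frame'],(520,390));cv2.imwrite('pics/c5.png',np.vstack([a,b])[:600])
# camera-centred look above new jars: camera ~78mm ahead of TCP, 146 up, looking 17deg back
print(to_tool(s,(560,110,250),Rt(0)))
```

```text
[ 572.32187222 -340.11472544  119.90961478] 69.84990545107233 18.3
0.6 [258.2, 370.6, 315.4, 404.3]
[283.58575596 380.10548118]
[283.71091451 309.64525047]
[283.82629116 227.20154775]
[-3.12, -44.97, -12.84, -0.2, 0.33, -2.31]
```

View pics/c5.png

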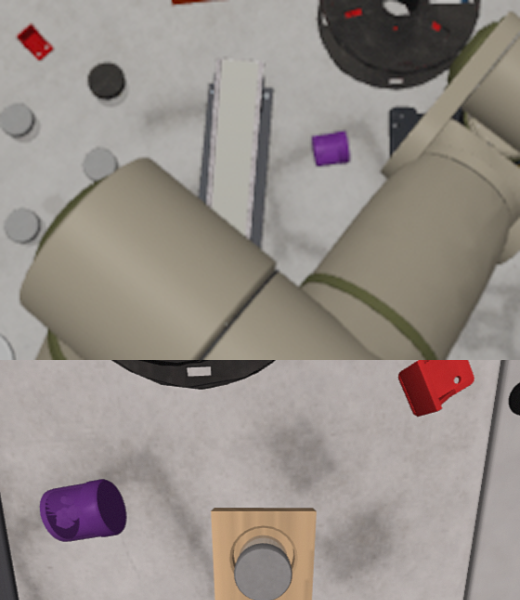

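All three old jars are in the tray, the third within 1 px of its expected centre. The new jars still sit where first seen. I'll move over to them and look.

Call:
apply_moves --pt "-0.3 -2 -5 0 0 0 7" --pt "-1 -7 -8 0 0 -1 7" --pt "-1.4 -13 -10 0 0 -2.3 7" --pt "-1.8 -19 -12 0 0 -2.3 7" --pt "-2.2 -25 -12.8 0 0 -2.3 7" --pt "-2.6 -31 -12.8 0 0 -2.3 7" --pt "-3 -37 -12.8 0 0 -2.3 7" --pt "-3.1 -43 -12.8 0 0.3 -2.3 7"

```text
time_s: 19.35
tcp_pos: [559.2, 92.1, 249.5]
orientation: [[1.0, -0.0, 0.0], [-0.0, -1.0, 0.002], [0.0, -0.002, -1.0]]
wrist_force: [0.6, -0.5, 0.2]
finger_gap: 69.8
```

Call:
apply_moves --pt "0 -2 0 0 0 0 7" --pt "0 -2 0 0 0 0 7" --pt "0 -2 0 0 0 0 7" --pt "0 -2 0 0 0 0 7" --pt "0 -2 0 0 0 0 7" --pt "0 -2 0 0 0 0 7" --pt "0 -2 0 0 0 0 7" --pt "0 -2 0 0 0 0 7"

```text
time_s: 20.35
tcp_pos: [559.6, 110.2, 250.3]
orientation: [[1.0, -0.0, 0.002], [-0.0, -1.0, 0.002], [0.002, -0.002, -1.0]]
wrist_force: [0.1, -0.7, -0.8]
finger_gap: 70.1
```

Run:
```python
from h import *
from plant import arm
q,s=shot(arm,'wrist','w_n1')
print(s['tcp_pos'],s['time_s'],np.array(s['orientation']).round(3).tolist())
for d in arm.regions_of(q,'new1_mid'):print(round(d['conf'],2),d['box'])
for n,X in dict(A=(657.5,181.7,43),B=(598,77.8,43),C=(525,170,43)).items():print(n,proj(q,np.array(X)))
```

```text
[559.60786651 110.21038119 250.2825931 ] 20.4 [[1.0, -0.0, 0.002], [-0.0, -1.0, 0.002], [0.002, -0.002, -1.0]]
0.83 [289.3, 122.3, 335.0, 166.4]
0.31 [434.9, 224.8, 486.6, 280.2]
A [205.56863705  83.93221542]
B [314.19565172 147.91462306]
C [224.7852639 218.1547534]
```

View pics/w_n1.png

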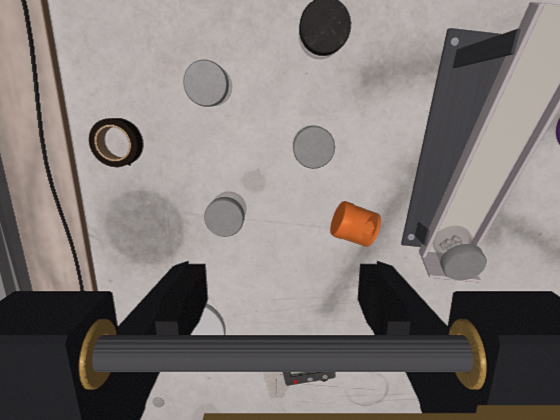

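Wrist view: new jars at A(206,82), B(314,147), C(224,217), the black lid at (325,26), orange look-alike at (356,224), and old4 at the stop (463,260). The three grey-lidded upright jars are the ones meant, all unmoved. I'll take B first.

Run:
```python
from h import *
from plant import arm
q=np.load('w_n1.npz')
for n,a in dict(A=(206,82.5),B=(314,147),C=(224,217)).items():print(n,onz(q,a,43))
s=arm.state();b=onz(q,(314,147),43)
print(to_tool(s,(*b,80),Rt(LY)),to_tool(s,(*b,18),Rt(LY)))
s=dict(tcp_pos=np.array([*b,18]),orientation=Rt(LY))
for k in (57,99,141):print(k,lane_tcp(k),to_tool(s,lane_tcp(k,70),LR),to_tool(s,lane_tcp(k,1.5),LR))
```

```text
A [658.76333394 181.21241477]
B [598.8942865   78.01747254]
C [526.2725487  170.76475649]
[3.9, 3.25, 17.03, -0.1, -0.09, 5.9] [3.89, 3.26, 23.23, -0.1, -0.09, 5.9]
57 [547.78395914 -81.98475109  66.50283265] [-5.83, 16.44, -11.43, -0.0, 20.0, 0.0] [-3.49, 16.44, -4.99, -0.0, 20.0, 0.0]
99 [587.04198482 -86.04167339  80.86767867] [-1.89, 16.44, -12.86, -0.0, 20.0, 0.0] [0.46, 16.44, -6.43, -0.0, 20.0, 0.0]
141 [626.3000105  -90.0985957   95.23252469] [2.06, 16.44, -14.3, -0.0, 20.0, 0.0] [4.4, 16.44, -7.86, -0.0, 20.0, 0.0]
```

Call:
apply_moves --pt "2 1.6 5 0 0 3 7" --pt "3.9 3.2 10 -0.1 -0.1 5.9 7" --pt "3.9 3.2 15 -0.1 -0.1 5.9 7" --pt "3.9 3.2 18 -0.1 -0.1 5.9 7" --pt "3.9 3.3 21 -0.1 -0.1 5.9 7" --pt "3.9 3.3 22.5 -0.1 -0.1 5.9 7" --pt "3.9 3.3 23.2 -0.1 -0.1 5.9 7" --pt "3.9 3.3 23.2 -0.1 -0.1 5.9 7"

```text
time_s: 21.45
tcp_pos: [599.3, 77.6, 18.7]
orientation: [[0.995, -0.103, 0.0], [-0.103, -0.995, -0.0], [0.0, -0.0, -1.0]]
wrist_force: [-0.5, 0.1, -0.3]
finger_gap: 70.1
```

Call:
apply_moves --pt "0 0 0 0 0 0 3" --pt "0 0 0 0 0 0 3" --pt "0 0 0 0 0 0 3" --pt "0 0 0 0 0 0 3" --pt "0 0 -4 0 0 0 3" --pt "0 0 -9 0 0 0 3" --pt "0 0 -14 0 0 0 3" --pt "0 0 -14 0 0 0 3"

```text
time_s: 22.45
tcp_pos: [600.4, 77.6, 162.1]
orientation: [[0.995, -0.103, 0.007], [-0.103, -0.995, -0.001], [0.007, -0.0, -1.0]]
wrist_force: [-0.1, -0.2, -1.3]
finger_gap: 40.3
```

Run:
```python
from h import *
from plant import arm
s=arm.state();print(s['tcp_pos'],s['finger_gap'])
print(to_tool(s,lane_tcp(57,70),LR),to_tool(s,lane_tcp(57,1.5),LR))
```

```text
[600.42857026  77.58008478 162.13239877] 40.327978419833265
[-6.01, 16.41, 2.94, -0.01, 19.57, -0.0] [-3.72, 16.42, 9.39, -0.01, 19.57, -0.0]
```

Call:
apply_moves --pt "-2 4 0 0 5 0 3" --pt "-3.5 9 0 0 10 0 3" --pt "-5 13 1 0 15 0 3" --pt "-5.8 16.4 2 0 20 0 3" --pt "-5.8 16.4 2.6 0 20 0 3" --pt "-5.8 16.4 2.6 0 20 0 3" --pt "-5.8 16.4 2.6 0 20 0 3" --pt "-5.8 16.4 2.6 0 20 0 3"

```text
time_s: 23.45
tcp_pos: [524.9, -78.9, 132.5]
orientation: [[0.935, -0.102, 0.34], [-0.095, -0.995, -0.035], [0.342, 0.0, -0.94]]
wrist_force: [-0.5, 0.2, -1.0]
finger_gap: 40.4
```

Run:
```python
from h import *
from plant import arm
q,s=shot(arm,'wrist','w_l1');print(s['tcp_pos'],s['finger_gap'],s['time_s'])
print(to_tool(s,lane_tcp(57,70),LR),to_tool(s,lane_tcp(57,1.5),LR))
cv2.imwrite('pics/c6.png',q['frame'])
```

```text
[524.81172501 -79.01113649 132.43305237] 40.505767388645936 23.5
[-0.08, 0.06, -0.01, -0.01, -0.0, 0.06] [-0.08, 0.06, 6.84, -0.01, -0.0, 0.06]
```

View pics/c6.png

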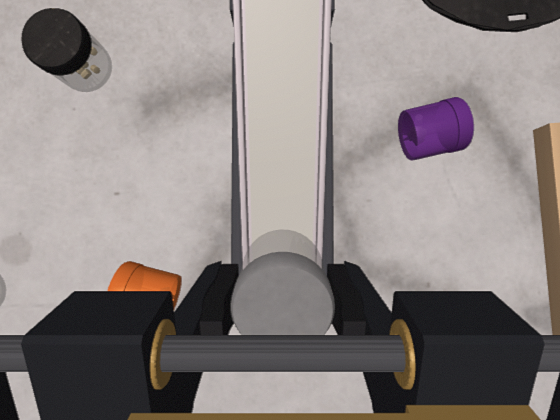

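The jar is held centred over the lane. I'll lower it, release it and back off square to the floor.

Call:
apply_moves --pt "0 0 2 0 0 0 3" --pt "0 0 4 0 0 0 3" --pt "0 0 5.5 0 0 0 3" --pt "0 0 6.3 0 0 0 3" --pt "0 0 6.6 0 0 0 3" --pt "0 0 6.8 0 0 0 3" --pt "0 0 6.8 0 0 0 3" --pt "0 0 6.8 0 0 0 3"

```text
time_s: 24.5
tcp_pos: [547.4, -81.9, 69.4]
orientation: [[0.934, -0.103, 0.341], [-0.097, -0.995, -0.036], [0.343, 0.0, -0.939]]
wrist_force: [-4.4, 0.4, 6.0]
finger_gap: 40.3
```

Call:
apply_moves --pt "0 0 0 0 0 0 5.8" --pt "0 0 0 0 0 0 5.8" --pt "0 0 0 0 0 0 5.8" --pt "0 0 0 0 0 0 5.8" --pt "0 0 -3 0 0 0 6" --pt "0 0 -8 0 0 0 7" --pt "0 0 -8 0 0 0 7" --pt "0 0 -8 0 0 0 7"

```text
time_s: 25.5
tcp_pos: [520.2, -79.1, 143.1]
orientation: [[0.935, -0.103, 0.34], [-0.097, -0.995, -0.035], [0.341, -0.0, -0.94]]
wrist_force: [0.4, 0.5, -0.2]
finger_gap: 70.3
```

Run:
```python
from h import *
from plant import arm
q,s=shot(arm,'wrist','w_l1b');p,_=shot(arm,'side','s_l1b');print(s['tcp_pos'],s['finger_gap'],s['time_s'])
a=cv2.resize(p['frame'][160:310,170:370],None,fx=2.4,fy=2.4);b=cv2.resize(q['frame'],(480,360))[:240];cv2.imwrite('pics/c7.png',np.vstack([a,b]))
for d in arm.regions_of(p,'new1_mid'):print(round(d['conf'],2),d['box'])
print(to_tool(s,(526,171,150),Rt(LY)))
for X in((526.3,170.8,43),(658.8,181.2,43)):print(proj(p,np.array(X)))
```

```text
[520.1457641  -79.05882973 142.55980654] 70.12101249897465 25.55
0.62 [279.3, 220.3, 308.3, 242.4]
[-1.63, -24.93, -1.37, -0.03, -19.9, -0.02]
[255.98858124 321.00648952]
[182.48898385 307.18571978]
```

View pics/c7.png

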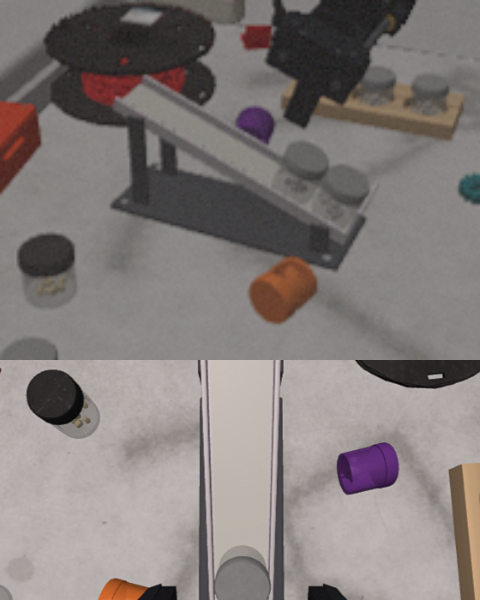

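The first new jar sits square behind old4 at the stop. I'll go back above the table to locate the other two again.

Run:
```python
from h import *
from plant import arm
s=arm.state();print(s['tcp_pos'],to_tool(s,(550,130,220),Rt(LY)))
```

```text
[520.17226358 -79.04968322 142.35120359] [3.4, -21.11, -7.01, -0.04, -19.87, -0.02]
```

Call:
apply_moves --pt "0.5 -4 -4 0 -4 0 7" --pt "1.3 -9 -6 0 -10 0 7" --pt "2.3 -14 -7 0 -16 0 7" --pt "3.4 -19 -7 0 -20 0 7" --pt "3.4 -21.1 -7 0 -20 0 7" --pt "3.4 -21.1 -7 0 -20 0 7" --pt "3.4 -21.1 -7 0 -20 0 7" --pt "3.4 -21.1 -7 0 -20 0 7"

```text
time_s: 26.65
tcp_pos: [550.0, 128.8, 220.9]
orientation: [[0.995, -0.104, -0.0], [-0.104, -0.995, -0.0], [-0.0, 0.0, -1.0]]
wrist_force: [-0.5, -0.5, 1.2]
finger_gap: 70.2
```

Run:
```python
from h import *
from plant import arm
q,s=shot(arm,'wrist','w_n2');print(s['tcp_pos'],s['time_s'])
g=cv2.medianBlur(cv2.cvtColor(q['frame'],6),5)
for n,X in dict(A=(658.8,181.2,43),C=(526.3,170.8,43)).items():
    e=proj(q,np.array(X));print(n,'expected',e)
    x0,y0=(e-55).astype(int);x0=max(x0,0);y0=max(y0,0);c=cv2.HoughCircles(g[y0:y0+110,x0:x0+110],cv2.HOUGH_GRADIENT,1,60,param1=60,param2=18,minRadius=17,maxRadius=34)
    if c is not None:
        for k in c[0]:print(k[:2]+[x0,y0],k[2],onz(q,k[:2]+[x0,y0],43))
for d in arm.regions_of(q,'new1_mid'):print(round(d['conf'],2),d['box'])
print(to_tool(s,(526.3,170.8,18),Rt(LY)))
```

```text
[550.01344091 128.92934293 221.01742399] 26.7
A expected [206.8949907   75.23005816]
[208.5  74.5] 27.1 [659.23140493 179.73524291]
C expected [240.48663625 220.39007763]
[240.5 220.5] 21.8 [526.18797463 170.80272551]
0.62 [482.2, 165.4, 560.0, 230.1]
[-2.79, -3.92, 20.3, 0.01, 0.01, -0.09]
```

Both are unmoved. Next I'll grasp C and lift it.

Call:
apply_moves --pt "-1.4 -2 4 0 0 0 7" --pt "-2.8 -3.9 8 0 0 0 7" --pt "-2.8 -3.9 13 0 0 0 7" --pt "-2.8 -3.9 16 0 0 0 7" --pt "-2.8 -3.9 18.5 0 0 0 7" --pt "-2.8 -3.9 20.3 0 0 0 7" --pt "-2.8 -3.9 20.3 0 0 0 7" --pt "-2.8 -3.9 20.3 0 0 0 7"

```text
time_s: 27.75
tcp_pos: [526.6, 171.4, 18.8]
orientation: [[0.995, -0.103, 0.001], [-0.103, -0.995, 0.0], [0.001, -0.0, -1.0]]
wrist_force: [-0.3, -0.5, 0.3]
finger_gap: 69.9
```

Call:
apply_moves --pt "0 0 0 0 0 0 3" --pt "0 0 0 0 0 0 3" --pt "0 0 0 0 0 0 3" --pt "0 0 0 0 0 0 3" --pt "0 0 -5 0 0 0 3" --pt "0 0 -11 0 0 0 3" --pt "0 0 -16 0 0 0 3" --pt "0 0 -16 0 0 0 3"

```text
time_s: 28.75
tcp_pos: [527.5, 171.8, 181.6]
orientation: [[0.995, -0.103, 0.007], [-0.103, -0.995, 0.001], [0.007, -0.002, -1.0]]
wrist_force: [0.2, 0.4, -1.0]
finger_gap: 40.4
```

Run:
```python
from h import *
from plant import arm
s=arm.state();print(s['tcp_pos'],s['finger_gap'])
s=dict(tcp_pos=np.array([526.3,170.8,178]),orientation=Rt(LY))
print(to_tool(s,lane_tcp(99,70),LR),to_tool(s,lane_tcp(99,3),LR))
```

```text
[527.51428372 171.80394837 181.58829059] 40.37219822282436
[6.29, 24.92, 3.14, -0.0, 20.0, 0.0] [8.58, 24.92, 9.43, -0.0, 20.0, 0.0]
```

Call:
apply_moves --pt "1 4 0 0 5 0 3" --pt "2 9 0 0 10 0 3" --pt "3.5 14 0 0 15 0 3" --pt "5 19 1 0 20 0 3" --pt "6.3 24.9 3 0 20 0 3" --pt "6.3 24.9 3.1 0 20 0 3" --pt "6.3 24.9 3.1 0 20 0 3" --pt "6.3 24.9 3.1 0 20 0 3"

```text
time_s: 29.75
tcp_pos: [563.1, -81.3, 147.0]
orientation: [[0.935, -0.101, 0.34], [-0.095, -0.995, -0.034], [0.342, -0.0, -0.94]]
wrist_force: [0.2, -0.0, -1.6]
finger_gap: 40.2
```

Run:
```python
from h import *
from plant import arm
s=arm.state();print(s['tcp_pos'],s['finger_gap'])
print(to_tool(s,lane_tcp(99,3),LR))
```

```text
[563.12513475 -81.27950795 146.95357078] 40.249442886651835
[0.02, 0.23, 6.74, -0.04, 0.03, 0.08]
```

Call:
apply_moves --pt "0 0.2 2 0 0 0 3" --pt "0 0.2 4 0 0 0 3" --pt "0 0.2 5.5 0 0 0 3" --pt "0 0.2 6.2 0 0 0 3" --pt "0 0.2 6.5 0 0 0 3" --pt "0 0.2 6.7 0 0 0 3" --pt "0 0.2 6.7 0 0 0 3" --pt "0 0.2 6.7 0 0 0 3"

```text
time_s: 30.75
tcp_pos: [585.8, -87.0, 84.3]
orientation: [[0.935, -0.103, 0.34], [-0.097, -0.995, -0.035], [0.342, 0.0, -0.94]]
wrist_force: [0.1, 0.4, -0.9]
finger_gap: 40.2
```

Call:
apply_moves --pt "0 0 0 0 0 0 5.8" --pt "0 0 0 0 0 0 5.8" --pt "0 0 0 0 0 0 5.8" --pt "0 0 0 0 0 0 5.8" --pt "0 0 -3 0 0 0 6" --pt "0 0 -8 0 0 0 7" --pt "0 0 -8 0 0 0 7" --pt "0 0 -8 0 0 0 7"

```text
time_s: 31.75
tcp_pos: [558.4, -84.1, 158.6]
orientation: [[0.935, -0.103, 0.339], [-0.097, -0.995, -0.035], [0.341, -0.0, -0.94]]
wrist_force: [0.4, -0.2, -0.3]
finger_gap: 69.8
```

Run:
```python
from h import *
from plant import arm
q,s=shot(arm,'wrist','w_l2b');p,_=shot(arm,'side','s_l2b');print(s['tcp_pos'],s['finger_gap'],s['time_s'])
a=cv2.resize(p['frame'][160:310,170:370],None,fx=2.4,fy=2.4);b=cv2.resize(q['frame'],(480,360))[:240];cv2.imwrite('pics/c8.png',np.vstack([a,b]))
print(to_tool(s,(610,140,220),Rt(LY)))
```

```text
[558.36816528 -84.01590776 158.09208679] 70.08671959366035 31.8
[4.76, -22.82, -4.85, -0.03, -19.89, -0.02]
```

View pics/c8.png

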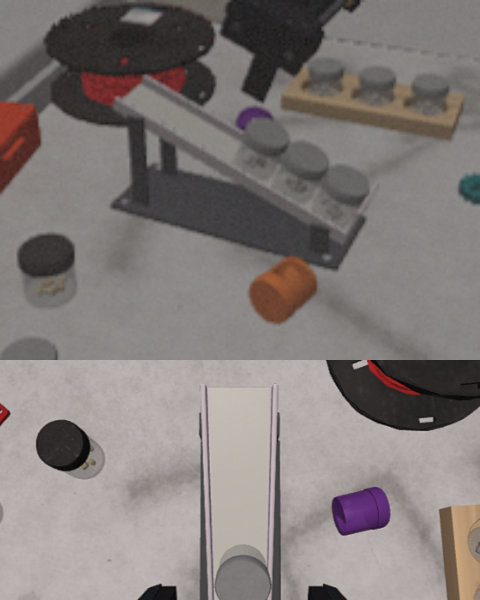

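Three jars now sit square in the lane, three in the tray, and the black jar is untouched. Next is jar A.

Call:
apply_moves --pt "1 -4 -4 0 -4 0 7" --pt "2 -9 -5 0 -10 0 7" --pt "3 -14 -5 0 -16 0 7" --pt "4 -19 -5 0 -20 0 7" --pt "4.8 -22.8 -5 0 -20 0 7" --pt "4.8 -22.8 -4.9 0 -20 0 7" --pt "4.8 -22.8 -4.9 0 -20 0 7" --pt "4.8 -22.8 -4.9 0 -20 0 7"

```text
time_s: 32.85
tcp_pos: [610.1, 138.6, 221.3]
orientation: [[0.995, -0.104, -0.001], [-0.104, -0.995, -0.0], [-0.001, 0.0, -1.0]]
wrist_force: [-0.1, -0.5, 0.2]
finger_gap: 70.1
```

Run:
```python
from h import *
from plant import arm
q,s=shot(arm,'wrist','w_n3');print(s['tcp_pos'],s['time_s'])
g=cv2.medianBlur(cv2.cvtColor(q['frame'],6),5)
e=proj(q,np.array((658.8,181.2,43)));print('expected',e)
x0,y0=np.maximum((e-55).astype(int),0);c=cv2.HoughCircles(g[y0:y0+110,x0:x0+110],cv2.HOUGH_GRADIENT,1,60,param1=60,param2=18,minRadius=17,maxRadius=34)
k=c[0][0];X=onz(q,k[:2]+[x0,y0],43);print(k+[x0,y0,0],X,to_tool(s,(*X,18),Rt(LY)))
for d in arm.regions_of(q,'new1_mid'):print(round(d['conf'],2),d['box'])
```

```text
[610.18381925 138.63324874 221.54449533] 32.9
expected [228.72487859 144.7772772 ]
[228.5        144.5         24.10000038] [659.06652979 181.36592097] [4.43, -4.76, 20.35, 0.01, 0.03, -0.09]
0.59 [491.5, 227.3, 557.6, 290.1]
0.18 [316.2, 44.5, 373.5, 105.6]
```

Call:
apply_moves --pt "2.2 -2.4 4 0 0 0 7" --pt "4.4 -4.8 8 0 0 0 7" --pt "4.4 -4.8 13 0 0 0 7" --pt "4.4 -4.8 16 0 0 0 7" --pt "4.4 -4.8 18.5 0 0 0 7" --pt "4.4 -4.8 20.3 0 0 0 7" --pt "4.4 -4.8 20.3 0 0 0 7" --pt "4.4 -4.8 20.3 0 0 0 7"

```text
time_s: 33.95
tcp_pos: [659.6, 182.9, 19.8]
orientation: [[0.995, -0.103, 0.002], [-0.103, -0.995, 0.0], [0.002, -0.0, -1.0]]
wrist_force: [-0.7, 0.0, 0.2]
finger_gap: 69.9
```

Call:
apply_moves --pt "0 0 0 0 0 0 3" --pt "0 0 0 0 0 0 3" --pt "0 0 0 0 0 0 3" --pt "0 0 0 0 0 0 3" --pt "0 0 -5 0 0 0 3" --pt "0 0 -11 0 0 0 3" --pt "0 0 -16 0 0 0 3" --pt "0 0 -16 0 0 0 3"

```text
time_s: 34.95
tcp_pos: [660.3, 183.2, 183.2]
orientation: [[0.995, -0.103, 0.008], [-0.103, -0.995, 0.001], [0.008, -0.002, -1.0]]
wrist_force: [-0.8, -0.2, -0.8]
finger_gap: 40.1
```

Run:
```python
from h import *
from plant import arm
s=arm.state();print(s['tcp_pos'],s['finger_gap'])
s=dict(tcp_pos=np.array([659,181.3,178]),orientation=Rt(LY))
print(to_tool(s,lane_tcp(141,70),LR),to_tool(s,lane_tcp(141,3),LR))
```

```text
[660.31669104 183.1545725  183.24579461] 40.11160635657415
[-2.86, 27.33, 1.7, -0.0, 20.0, 0.0] [-0.57, 27.33, 7.99, -0.0, 20.0, 0.0]
```

Call:
apply_moves --pt "-0.5 4 0 0 5 0 3" --pt "-1 9 0 0 10 0 3" --pt "-1.8 14 0 0 15 0 3" --pt "-2.5 19.5 0.5 0 20 0 3" --pt "-2.9 25 1.5 0 20 0 3" --pt "-2.9 27.4 1.7 0 20 0 3" --pt "-2.9 27.4 1.7 0 20 0 3" --pt "-2.9 27.4 1.7 0 20 0 3"

```text
time_s: 35.95
tcp_pos: [601.7, -85.8, 161.0]
orientation: [[0.935, -0.103, 0.339], [-0.097, -0.995, -0.035], [0.341, -0.0, -0.94]]
wrist_force: [0.1, 1.0, -0.2]
finger_gap: 40.4
```

Run:
```python
from h import *
from plant import arm
s=arm.state();print(s['tcp_pos'],s['finger_gap'])
print(to_tool(s,lane_tcp(141,3),LR))
```

```text
[601.7157077  -85.76800299 160.96836678] 40.36515263686606
[0.1, 0.18, 6.73, -0.03, 0.08, 0.0]
```

Call:
apply_moves --pt "0.1 0.2 2 0 0 0 3" --pt "0.1 0.2 4 0 0 0 3" --pt "0.1 0.2 5.5 0 0 0 3" --pt "0.1 0.2 6.2 0 0 0 3" --pt "0.1 0.2 6.5 0 0 0 3" --pt "0.1 0.2 6.7 0 0 0 3" --pt "0.1 0.2 6.7 0 0 0 3" --pt "0.1 0.2 6.7 0 0 0 3"

```text
time_s: 36.95
tcp_pos: [625.5, -91.1, 99.4]
orientation: [[0.935, -0.103, 0.341], [-0.097, -0.995, -0.035], [0.342, 0.0, -0.94]]
wrist_force: [-0.9, 0.5, -1.4]
finger_gap: 40.5
```

Call:
apply_moves --pt "0 0 0 0 0 0 5.8" --pt "0 0 0 0 0 0 5.8" --pt "0 0 0 0 0 0 5.8" --pt "0 0 0 0 0 0 5.8" --pt "0 0 -3 0 0 0 6" --pt "0 0 -8 0 0 0 7" --pt "-3 0 -13 0 0 0 7" --pt "-3 0 -13 0 0 0 7"

```text
time_s: 37.95
tcp_pos: [552.3, -83.4, 214.0]
orientation: [[0.933, -0.103, 0.344], [-0.096, -0.995, -0.037], [0.346, 0.001, -0.938]]
wrist_force: [-0.1, -0.1, -1.1]
finger_gap: 69.6
```

Run:
```python
from h import *
from plant import arm
q,s=shot(arm,'wrist','w_f');p,_=shot(arm,'side','s_f');t,_=shot(arm,'top','t_f');print(s['tcp_pos'],s['wrist_force'],s['time_s'])
a=cv2.resize(p['frame'][150:300,160:400],(560,350));b=q['frame'][:240];cv2.imwrite('pics/c9.png',np.vstack([a,b]))
for k in range(4):
    X=LID1+EX*42*k;print(k,proj(q,X),proj(p,X))
for d in arm.regions_of(q,'new1_mid')+arm.regions_of(t,'big_jar_mid'):print(round(d['conf'],2),d['box'])
```

```text
[552.97314274 -83.59922727 212.19986461] [ 0.02296195 -0.03420744 -0.0973856 ] 38.0
0 [279.60005591 337.64941402] [314.23109273 234.51848072]
1 [279.48109136 293.96306804] [297.3015126  224.73696479]
2 [279.35161212 246.41550355] [280.63695026 215.10856994]
3 [279.21015974 194.47114115] [264.23123111 205.62972864]
0.68 [234.3, 266.7, 298.2, 325.6]
0.78 [205.4, 151.2, 222.5, 175.8]
```

View pics/c9.png

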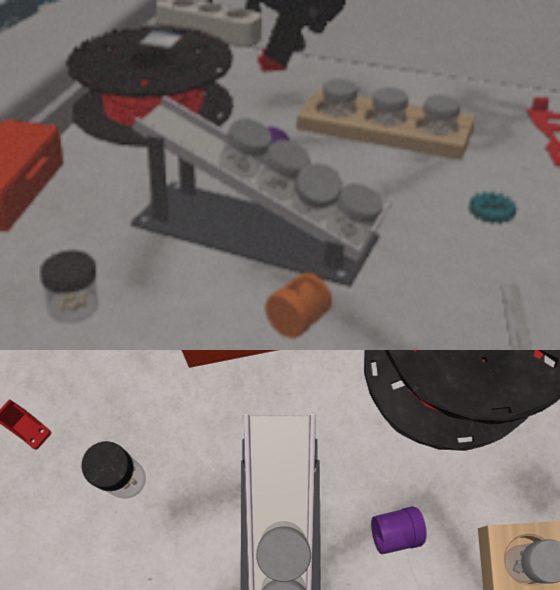

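In the side view the second jar (320,185) sits about 2 px low, and its wrist-view box is left of the line. I'll look closer.

Run:
```python
from h import *
q=cv2.imread('pics/w_f.png');p=cv2.imread('pics/s_f.png')
a=cv2.resize(p[185:275,225:345],(600,450),interpolation=2)[:320];b=cv2.resize(q[165:375,200:360],(366,480))
b=cv2.resize(q[165:345,180:380],(600,540))[:]
cv2.imwrite('pics/c10.png',np.hstack([cv2.resize(a,(400,213)).copy() if 0 else cv2.resize(p[185:265,230:340],(440,320),interpolation=2),cv2.resize(q[150:350,220:340],(192,320))]))
cv2.imwrite('pics/c10.png',np.hstack([cv2.resize(p[185:265,240:340],(500,400),interpolation=2),cv2.resize(q[165:345,215:350],(300,400))]))
```

```text
(no output)
```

View pics/c10.png

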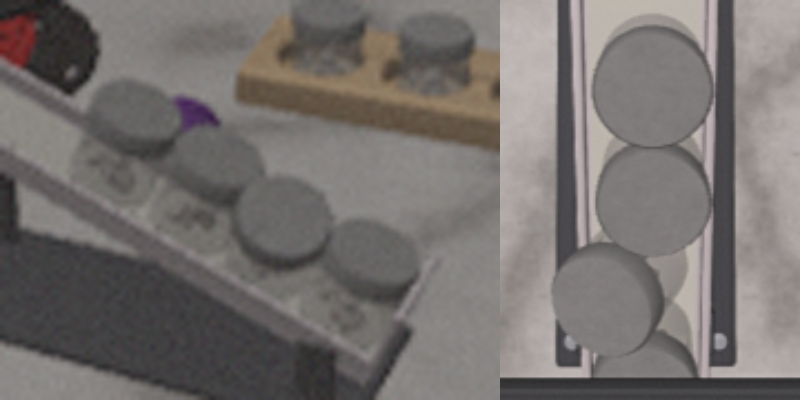

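The second jar in the lane (first new one) is leaning over the +y wall; the other three stand square. I'll straddle it from above, centred on the lane, and close the fingers just short of gripping so they push it upright.

Run:
```python
from h import *
from plant import arm
s=arm.state();print(s['tcp_pos'],to_tool(s,lane_tcp(42,60),LR),to_tool(s,lane_tcp(42,1),LR))
q=np.load('w_f.npz')
for k,u in((3,(215+152*.45,165+86*.45)),(2,(215+153*.45,165+200*.45)),(1,(215+106*.45,165+298*.45)),(0,(215+146*.45,165+388*.45))):
    X=LID1+EX*42*k;v=onz(q,u,X[2])-X[:2];print(k,'dlid along x,y lane',v@[.995,-.103],v@[.103,.995])
```

```text
[553.54446959 -83.61526422 209.57179179] [-6.93, -0.1, 7.26, -0.03, 0.13, -0.02] [-6.92, -0.09, 13.16, -0.03, 0.13, -0.02]
3 dlid along x,y lane -6.97952911025455 -3.1538306237004434
2 dlid along x,y lane -6.7404195042145165 -3.54278514087577
1 dlid along x,y lane -4.174810716727334 13.804533255102902
0 dlid along x,y lane -1.6461719650640398 -0.9437148355536545
```

Call:
apply_moves --pt "-3.5 0 2 0 0 0 8.8" --pt "-7.1 -0.1 5 0 0 0 8.8" --pt "-7.1 -0.1 7.3 0 0 0 8.8" --pt "-7.1 -0.1 7.3 0 0 0 8.8" --pt "-7.1 -0.1 7.3 0 0 0 8.8" --pt "-7.1 -0.1 10 0 0 0 8.8" --pt "-7.1 -0.1 12 0 0 0 8.8" --pt "-7.1 -0.1 13 0 0 0 8.8"

```text
time_s: 39.2
tcp_pos: [531.7, -80.4, 64.5]
orientation: [[0.935, -0.103, 0.341], [-0.097, -0.995, -0.035], [0.342, 0.0, -0.94]]
wrist_force: [0.4, 0.1, -0.2]
finger_gap: 88.1
```

Call:
apply_moves --pt "0 0 0 0 0 0 8" --pt "0 0 0 0 0 0 7" --pt "0 0 0 0 0 0 6" --pt "0 0 0 0 0 0 5.4" --pt "0 0 0 0 0 0 5" --pt "0 0 0 0 0 0 4.6" --pt "0 0 0 0 0 0 4.4" --pt "0 0 0 0 0 0 4.4"

```text
time_s: 40.2
tcp_pos: [531.1, -80.3, 64.4]
orientation: [[0.935, -0.103, 0.34], [-0.097, -0.995, -0.035], [0.342, -0.0, -0.94]]
wrist_force: [0.3, 1.7, 0.1]
finger_gap: 44.0
```

Run:
```python
from h import *
from plant import arm
q,s=shot(arm,'wrist','w_fix');p,_=shot(arm,'side','s_fix')
print(s['tcp_pos'],s['finger_gap'],s['wrist_force'],lane_tcp(40,1))
g=cv2.medianBlur(cv2.cvtColor(q['frame'],6),5)
c=cv2.HoughCircles(g[:290,180:400],cv2.HOUGH_GRADIENT,1,60,param1=60,param2=18,minRadius=30,maxRadius=80)
print(c+[180,0,0] if c is not None else c)
for k in (0,1,2,3):print(k,proj(q,LID1+EX*(42*k)))
```

```text
[531.10370847 -80.2542794   64.45349012] 44.232819853448774 [-0.43512095  0.25029123 -0.0009006 ] [531.55359749 -80.30750637  61.62818283]
[[[290.5         83.5         62.79999924]
  [289.5        206.5         55.20000076]]]
0 [279.57862449 387.36950653]
1 [279.30135695 302.49789919]
2 [278.97048175 201.21698329]
3 [278.56878811  78.25854227]
```

The jar is squared up: the gap reached 44 mm, and the two upper jars have moved back to full spacing. I'll nudge it 1.5 mm toward -y into line with them, then open slowly and back off.

Call:
apply_moves --pt "0 0.15 0 0 0 0 4.4" --pt "0 0.15 0 0 0 0 4.4" --pt "0 0.15 0 0 0 0 4.6" --pt "0 0.15 0 0 0 0 4.8" --pt "0 0.15 0 0 0 0 5.2" --pt "0 0.15 0 0 0 0 5.8" --pt "0 0.15 0 0 0 0 6.4" --pt "0 0.15 0 0 0 0 7"

```text
time_s: 41.3
tcp_pos: [531.0, -81.8, 64.5]
orientation: [[0.935, -0.103, 0.34], [-0.097, -0.995, -0.035], [0.342, 0.0, -0.94]]
wrist_force: [-0.4, -0.6, 0.3]
finger_gap: 69.6
```

Call:
apply_moves --pt "0 0 0 0 0 0 7" --pt "0 0 -2 0 0 0 7" --pt "0 0 -6 0 0 0 7" --pt "0 0 -11 0 0 0 7" --pt "-3 0 -15 0 0 0 7" --pt "-4 0 -17 0 0 0 7" --pt "-4 0 -17 0 0 0 7" --pt "-4 0 -17 0 0 0 7"

```text
time_s: 42.3
tcp_pos: [436.2, -72.0, 210.0]
orientation: [[0.935, -0.103, 0.34], [-0.097, -0.995, -0.035], [0.341, -0.0, -0.94]]
wrist_force: [0.2, -0.4, -0.5]
finger_gap: 70.2
```

Run:
```python
from h import *
from plant import arm
q,s=shot(arm,'wrist','w_f2');p,_=shot(arm,'side','s_f2');t,_=shot(arm,'top','t_f2')
print(s['tcp_pos'],s['time_s'])
g=cv2.medianBlur(cv2.cvtColor(q['frame'],6),5)
c=cv2.HoughCircles(g[:330,200:360],cv2.HOUGH_GRADIENT,1,25,param1=60,param2=18,minRadius=17,maxRadius=34)[0]+[200,0,0]
for k in range(4):
    X=LID1+EX*42*k;e=proj(q,X);d=c[np.argmin(np.linalg.norm(c[:,:2]-e,axis=1))];v=onz(q,d[:2],X[2])-X[:2];print(k,e.round(1),d,'dx,dy',v@[.995,-.103],v@[.103,.995])
b=arm.regions_of(t,'big_jar_mid')[0]['box'];print('big',b)
cv2.imwrite('pics/c11.png',np.hstack([cv2.resize(p['frame'][180:270,230:342],(448,360),interpolation=2),cv2.resize(q['frame'][120:340,200:400],(327,360))]))
```

```text
[436.17807758 -71.98991053 209.78206841] 42.35
0 [279.2 200.8] [284.5        203.5         24.29999924] dx,dy -2.3280945203246177 -4.615806467733065
1 [279.  151.7] [278.5        156.5         28.79999924] dx,dy -3.9994758187804664 0.408428313145897
2 [278.8  98.2] [286.5        101.5         28.79999924] dx,dy -2.6385004432274513 -6.090742372230322
3 [278.6  39.7] [284.5  43.5  29. ] dx,dy -2.9215389291245506 -4.4498795415711365
big [205.0, 148.8, 222.7, 177.8]
```

View pics/c11.png

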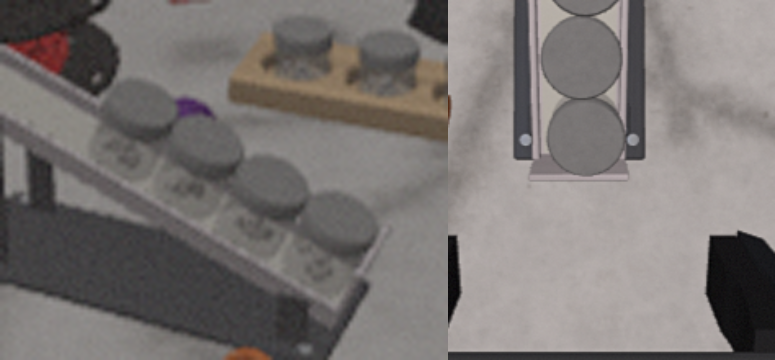

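All four look square. I'll let 2 s pass and measure again to make sure nothing creeps.

Call:
apply_moves --pt "0 0 -1 0 0 0 7" --pt "0 0 -1 0 0 0 7" --pt "0 0 -1 0 0 0 7" --pt "0 0 -1 0 0 0 7" --pt "0 0 -1 0 0 0 7" --pt "0 0 -1 0 0 0 7" --pt "0 0 -1 0 0 0 7" --pt "0 0 -1 0 0 0 7"

```text
time_s: 43.5
tcp_pos: [432.4, -71.6, 220.0]
orientation: [[0.935, -0.103, 0.34], [-0.097, -0.995, -0.035], [0.342, -0.0, -0.94]]
wrist_force: [0.9, -1.1, 0.9]
finger_gap: 69.9
```

Call:
apply_moves --pt "0 0 0 0 0 0 7" --pt "0 0 0 0 0 0 7" --pt "0 0 0 0 0 0 7" --pt "0 0 0 0 0 0 7" --pt "0 0 0 0 0 0 7" --pt "0 0 0 0 0 0 7" --pt "0 0 0 0 0 0 7" --pt "0 0 0 0 0 0 7"

```text
time_s: 44.5
tcp_pos: [432.4, -71.5, 220.0]
orientation: [[0.935, -0.103, 0.34], [-0.097, -0.995, -0.035], [0.342, -0.0, -0.94]]
wrist_force: [-0.0, 0.0, 0.0]
finger_gap: 69.8
```

Run:
```python
from h import *
from plant import arm
q,s=shot(arm,'wrist','w_f3');p,_=shot(arm,'side','s_f3')
g=cv2.medianBlur(cv2.cvtColor(q['frame'],6),5)
c=cv2.HoughCircles(g[:330,200:360],cv2.HOUGH_GRADIENT,1,25,param1=60,param2=18,minRadius=17,maxRadius=34)[0]+[200,0,0]
for k in range(4):
    X=LID1+EX*42*k;e=proj(q,X);d=c[np.argmin(np.linalg.norm(c[:,:2]-e,axis=1))];v=onz(q,d[:2],X[2])-X[:2];print(k,d,'dx,dy',v@[.995,-.103],v@[.103,.995])
a=cv2.imread('pics/s_f2.png').astype(int);b=cv2.imread('pics/s_f3.png').astype(int);d=abs(cv2.GaussianBlur((a-b).astype(np.float32),(5,5),0)).max(2);print('side diff: lane',d[190:260,240:335].max(),'tray',d[180:220,290:365].max(),'elsewhere table',d[270:,:].max())
c=cv2.imread('pics/s_f.png').astype(int);d=abs(cv2.GaussianBlur((a-c).astype(np.float32),(5,5),0)).max(2);print('vs before fix lane',d[190:260,240:335].max(),'tray',d[180:220,290:365].max())
```

```text
0 [284.5        201.5         22.10000038] dx,dy -3.4364325226273067 -4.627375382576185
1 [280.5        154.5         25.39999962] dx,dy -3.8193582560282393 -1.135804910864565
2 [284.5        102.5         26.79999924] dx,dy -3.4140528836782513 -4.500579787312937
3 [286.5         46.5         30.10000038] dx,dy -3.551543663107558 -6.00962948076501
side diff: lane 3.7148438 tray 97.73828 elsewhere table 26.359375
vs before fix lane 37.07422 tray 98.75781
```

The lane has been still for 2 s, with all lids within about 3 mm of their common line, which is inside the wall clearance. The gripper is clear, so I'm handing in.

```bash
python3 -c "
from plant import arm
print(arm.close_job())"
```

```text
the job is handed in; nothing more can be done
None
```

I moved the three oldest jars from the lane into the tray in order, front one first, one jar per pocket. I then loaded all three new grey-lidded jars behind the fourth old jar, which is at the front stop. The job is handed in after about 45 s on the robot's clock.

**One mishap, mended:** after the last load, the first new jar was leaning over the lane's +y wall. I pushed it upright with the fingers without gripping it.

**Last checks:**
- **Lane:** all four jars look square in the side view and showed no change over the last 2 s. Their lids are within about 3 mm of a common line. Against my lane model they read 1 to 6 mm toward -y; I put about 3 mm of that down to calibration, since the walls leave only 2.5 mm of play.
- **Tray:** each jar's lid was within about 2 mm of its pocket centre when placed. I last saw all three standing before mending the leaning jar. The final comparison of side pictures was no use for the tray: it showed a large change there, probably the arm moving in front of it.
- **Black-lidded jar:** its place in the top view did not change by more than the network's scatter.

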